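# Feel the pressure-foot gap of a PCB drilling machine with a taper gauge

## Robot

A 6-joint arm with a two-finger parallel gripper is mounted at the origin on the work surface. World frame = base frame: x ahead of the robot, y to its left, z up, the work surface at z = 0. Lengths are in m, angles in rad, forces in N, time in s.
With the tool pointing down it reaches from about 0.3 to 0.775 m from the base axis. Payload 14.6 kg.
Tool frame: the origin (TCP) lies on the mounting face of the last link; the fingertips stand 199 mm ahead of it and the grasp point (between the pads) lies 180 mm ahead of it; z points along the fingers, y is the line along which they close (so a half turn about z gives the same grasp; the last joint's range is limited). The gripper opens to 94 mm and grips with 3 to 60 N. Pads are 16 mm wide; open, the fingers measure 119 mm over their backs; the gripper's body (75 mm by 177 mm) begins 78 mm behind the grasp point.
Start: joints at [1.039, 0.3, 1.521, -0, 1.321, -0.067], TCP at [0.247, 0.492, 0.405] pointing down, gripper open.
Joint ranges: [-3.03, 3.03], [-0.79, 2.21], [0.23, 2.52], [-1.04, 4.18], [0, 3.07], [-2.55, 2.55]. Speed limits (rad/s): [2.22, 2.22, 2.57, 3.14, 3.14, 3.14].

## Interface

Orientations are given as [roll, pitch, yaw] about the fixed x, y, z axes, in that order (R = Rz(yaw) Ry(pitch) Rx(roll)).
In Python, from station import telemetry, cams, workorder, finder gives the robot as it stands.
- The arm moves only by the tool jog_arm, never from a script. Its argument "rows" is a list of rows, each an object with "gripper": the finger opening in m, from 0 to 0.094; "slide": the shift along the tool's x, y, z in m, a list of three; "spin": the turn about the tool's z in rad. In form: [{"gripper": gripper, "slide": [tx, ty, tz], "spin": spin}, ...]. A call has 1 to 8 rows; each row is the pose to reach, as a shift and turn from the pose commanded when the call began, along the tool's axes at that moment; what a row does not reach only later rows make up. A row lasts 1/10 s, in which the tool goes at most 50 mm and 8.59 degrees, less where a joint would pass 70% of its speed; a pose out of reach is approached as far as the arm can. A call with a gripper value outside its range is refused whole. The fingers move at their own pace and stop on an object; "squeeze" is the grip in N (left out, the last holds). Time passes only in rows, so rows that repeat a pose let the fingers close. It gives the time, the measured TCP pose, the force, the opening and the grip force at its end, in the units of the state.
- telemetry.get_obs(): the state, without advancing time (a new reading comes with each control period).
- cams.camera(name): name is "scene" or "side" or "wrist"; returns (picture, depth): 400x640x3 uint8, red, green, blue; 400x640 float32, m along the optical axis (not along the pixel's ray), 0 where there is no reading.
- cams.camera_info(name): a dict with "camera_matrix" (3x3 intrinsics, pixels), "R" (3x3) and "t" (3): a world point X has camera coordinates R X + t; the wrist camera has in their place "tool_from_camera" (4x4, takes a point from camera to tool coordinates, whose origin is the TCP and whose axes are the flange's). Camera axes: x right, y down, z forward; pixel columns grow to the right and rows downward; lengths in m; the calibration is good to about 2 mm. A picture is of the moment at which its call begins: read the wrist's pose just before it. camera_info takes no time and is no camera call.
- workorder.hand_in(): hands the job in; it is judged then, once.
Trained networks look in the newest picture that a camera, given by its name, has taken for a name from the list of things; names that differ only in an ending like _2 or _b are one class to them, and where a whole thing is asked for, a point or a joint stands for the part that bears it (a point fixed in the world has none). Each returns a list of dicts, best first, with "confidence" (0 to 1); they miss things now and then, are a little off and sometimes report something else, mostly with a low value. They report only what shows in the picture. A call takes as long as a camera call.
- finder.find_in(target, camera): "point" ([x, y, z] in m, in world coordinates, good to about 4 mm: the middle of the surface that is visible of it).
- finder.masks_of(target, camera): "region" (400x640 bool, what is visible of it).
The state is a dict: "time_s": time; "qpos": joint angles; "joint_vel": joint speeds; "tau": joint torques, N m; "ee_pos": TCP position; "eef_rot": TCP orientation; "force": force on the tool from outside, world axes, zero at the start; "moment": the same for the moment, N m; "grip_width": finger opening in m; "grip_force": force on a finger pad.
Only numpy, scipy, OpenCV 4.12 (cv2) and the standard library are available. Lean on these libraries where they do the work, as an engineer would, in place of code of your own. Each camera call takes 0.05 s, during which the arm holds its last target. There are 200 camera calls.

## Task

Pull open the top drawer of the grey drawer unit, take the taper feeler gauge out by its yellow grip, lay its blade flat on the red bed of the little drilling machine and slide it, nose first, straight and near the middle, in under the spring-loaded pressure foot until it drags snugly between bed and foot, without jacking the foot up. Finish while still holding the gauge by its grip, snug at that depth, so that I can read the gap off it; leave the other things on the bench where they are.

Things in the scene. Friction and masses are not known exactly. Their poses are not given: they have to be found in the camera images.
- unit: Grey two-drawer instrument unit, 250 deep (its x) x 280 wide (its y) x 130 mm high, fixed; origin at the centre of its underside, drawer fronts toward its own -x. Top drawer: inside floor 78 mm above the table, top edge of front panel 118 mm, inside 205 mm (x) by 238 mm (y), side walls 30 mm high; a blue screwdriver lies behind the gauge.
- unit_drawer0 (a joint): How far the top drawer is pulled out, m: 0 shut, to 0.17 fully out along the unit's own -x; it starts nearly shut (up to 0.02), slides with about 1 N of friction and stays where it is left.
- unit_drawer0_handle (a point): Middle of the top drawer's bar handle: a round steel bar 11 mm thick and 120 mm long along the unit's y, 35 mm in front of the drawer's face (29 mm clear behind the bar), 97 mm above the table and 33 mm below the unit's top.
- gauge: Taper feeler gauge, 90 g, lying flat across the top drawer, 40 to 85 mm behind its front panel, nose toward the unit's +y. Yellow grip 70 x 18 wide x 24 mm high; steel blade 16 wide, 110 mm long (x 35 to 145), flat underside level with the grip's, sloping top: 2 mm thick at the nose, 11 mm at the grip. Origin under the middle of the grip, on the underside; +x to the nose, z up.
- gauge_nose (a point): Tip of the gauge's blade, on the underside, 145 mm ahead of the gauge's origin.
- mill: Desktop PCB drilling machine, aluminium profile, fixed, 300 deep (x), 250 wide (y), 250 mm high; origin at the centre of its underside. Flat red bed 290 x 185 mm, top 60 mm above the table. Open front toward its -x; the blade goes in along its +x. Gantry and head stand over the rear half; the front half of the bed is free. Stop button (27 mm over the bed) on the frame at x -120, y -110 mm.
- head: Drilling head (carriage, spindle, foot) on the gantry, fixed, axes as the machine's; origin on the spindle axis at the level of the hanging foot's underside, 30 mm ahead of the machine's origin, up to 30 mm to either side of its middle line. Spindle and carriage lie behind the foot's front edge, from 55 mm above the foot's underside up. A motor juts 36 mm beyond the gantry's -y side.
- foot_lip (a point): Middle of the pressure foot's front lower edge, at its underside, 21.5 mm in front of the spindle axis (moves with the foot). The foot is a steel plate 76 wide (y), 43.5 deep, 7 mm thick, front edge rounded to 3.5 mm; it hangs level over the bed with a gap of 4 to 7 mm, different each time.
- foot (a joint): Lift of the spring-loaded pressure foot, m: 0 hanging on its stop, upward positive, to 0.012. It begins to lift at about 3.5 N of upward push and takes 3 N more for each further mm. Friction of blade against bed and foot is about 0.5 to 0.7.
- tape: Roll of orange tape, 70 mm across, 14 mm high, lying flat on the drawer unit's top; leave alone.
- carton_a: Small cardboard carton 130 x 85 x 55 mm; leave alone.
- carton_b: Another such carton; leave alone.
- tin: Open tin 60 mm across, 50 mm high, full of copper-coloured rivets; leave alone.
- flux: Small amber bottle with a red cap, 36 mm across, 75 mm high; leave alone.
- meter: Orange multimeter 150 x 78 x 44 mm lying on its back; leave alone.

How it is judged:
By the outcome, as a careful person would: the job done as asked, in the order asked, and still so for the second after the job is handed in, while the arm keeps its last pose, push and grip.
It also fails if it takes over 51 s, if anything falls off the work surface, if the arm or the gripper's body presses on something with over 40 N, if the wrist force passes 120 N, or if a joint passes its speed limit or range.

## Working session

There is one attempt and no reset: what is moved stays moved. The work goes in short steps, Python scripts to look and compute and a tool call to move; the robot and the scene stay as the last step left them, time stands still between calls to the robot, and variables do not carry over. Pictures are saved under pics/ and viewed, at most 10 in all, crops included, and the job is handed in when it is done.

Besides the shell and the picture viewer there is one more tool, called after "Emit:" as name(argument=value, ...), one argument or row to a line, values as JSON. jog_arm: Moves the arm, as the interface text tells. Its arguments: {"type":"object","properties":{"rows":{"type":"array","items":{"type":"object","properties":{"gripper":{"type":"number"},"slide":{"type":"array","items":{"type":"number"}},"spin":{"type":"number"}}}},"squeeze":{"type":"number"}},"required":["rows"]}

```bash
ls; mkdir -p pics; cat > h.py <<'E'
import numpy as np, cv2
from station import telemetry, cams, workorder, finder
from scipy.spatial.transform import Rotation as Rot
def Tw():
    o=telemetry.get_obs(); T=np.eye(4); T[:3,:3]=Rot.from_euler('xyz',o['eef_rot']).as_matrix(); T[:3,3]=o['ee_pos']; return T
def cloud(name):
    T=Tw(); pic,d=cams.camera(name); ci=cams.camera_info(name); K=np.array(ci['camera_matrix'])
    v,u=np.mgrid[:400,:640]; P=np.stack([(u-K[0,2])/K[0,0]*d,(v-K[1,2])/K[1,1]*d,d],-1)
    if name=='wrist':
        M=T@np.array(ci['tool_from_camera']); W=P@M[:3,:3].T+M[:3,3]
    else: W=(P-np.array(ci['t']))@np.array(ci['R'])
    W[d==0]=np.nan
    return pic,d,W
def save(n,pic): cv2.imwrite('pics/'+n+'.png',cv2.cvtColor(pic,cv2.COLOR_RGB2BGR))
E
python3 - <<'E'
from h import *
for c in ['scene','side']:
    pic,d,W=cloud(c); save(c+'0',pic); np.savez('/tmp/'+c+'0.npz',pic=pic,W=W)
    for t in ['unit','unit_drawer0_handle','gauge','mill','head','foot_lip','tape','tin','flux','meter','carton_a']:
        try: print(c,t,[(np.round(r['point'],3).tolist(),round(r['confidence'],2)) for r in finder.find_in(t,c)[:3]])
        except Exception as e: print(c,t,e)
    ci=cams.camera_info(c); print(-np.array(ci['R']).T@ci['t'])
print(telemetry.get_obs())
print(cams.camera_info('wrist'))
E
```

```text
pics
scene unit [([0.76, -0.338, 0.128], 0.63)]
scene unit_drawer0_handle [([0.607, -0.327, 0.115], 0.95), ([0.709, -0.258, 0.144], 0.75)]
scene gauge []
scene mill [([0.663, 0.217, 0.056], 0.81), ([0.775, -0.034, 0.031], 0.2)]
scene head [([0.654, 0.231, 0.166], 0.97)]
scene foot_lip [([0.643, 0.223, 0.076], 0.86)]
scene tape [([0.71, -0.256, 0.143], 0.87)]
scene tin [([0.775, -0.035, 0.034], 0.76)]
scene flux [([0.361, 0.417, 0.034], 0.64), ([0.642, 0.224, 0.076], 0.28)]
scene meter [([0.324, 0.265, 0.034], 0.7)]
scene carton_a [([0.627, 0.492, 0.052], 0.72), ([0.446, 0.478, 0.055], 0.42)]
[ 1.11077817 -0.58592567  0.75641274]
side unit [([0.662, -0.354, 0.134], 0.71)]
side unit_drawer0_handle []
side gauge []
side mill [([0.587, 0.224, 0.062], 0.65), ([0.602, -0.324, 0.103], 0.19)]
side head [([0.618, 0.231, 0.165], 0.67)]
side foot_lip [([0.623, 0.232, 0.07], 0.81)]
side tape [([0.698, -0.252, 0.143], 0.83)]
side tin [([0.768, -0.038, 0.029], 0.65)]
side flux [([0.346, 0.412, 0.043], 0.63)]
side meter [([0.295, 0.267, 0.033], 0.78)]
side carton_a [([0.574, 0.479, 0.05], 0.74), ([
[... 563 characters left out ...]
), 'force': array([0.38268918, 0.78966354, 0.48349949]), 'moment': array([0.00543787, 0.02492526, 0.01737055]), 'grip_force': 0.0, 'grip_width': 0.09402451276902028}
{'camera_matrix': array([[303.99116082,   0.        , 318.08891825],
       [  0.        , 303.99116082, 203.50267627],
       [  0.        ,   0.        ,   1.        ]]), 'tool_from_camera': array([[-1.51665462e-04, -9.64371286e-01, -2.64552451e-01,
         7.59055533e-02],
       [ 9.99999985e-01, -1.23913952e-04, -1.21587998e-04,
        -2.93440234e-04],
       [ 8.44742343e-05, -2.64552465e-01,  9.64371291e-01,
         1.94513209e-02],
       [ 0.00000000e+00,  0.00000000e+00,  0.00000000e+00,
         1.00000000e+00]])}
```

View pics/scene0.png

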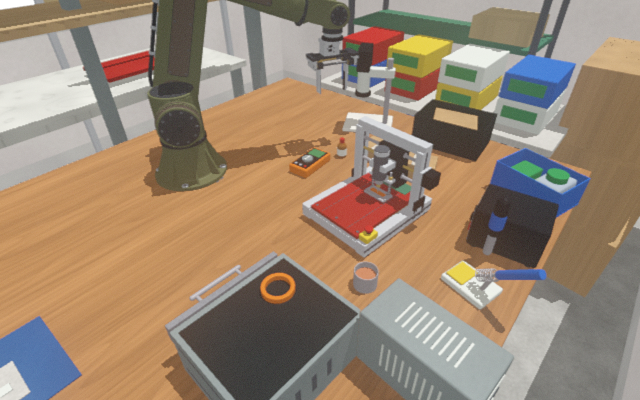

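View pics/side0.png

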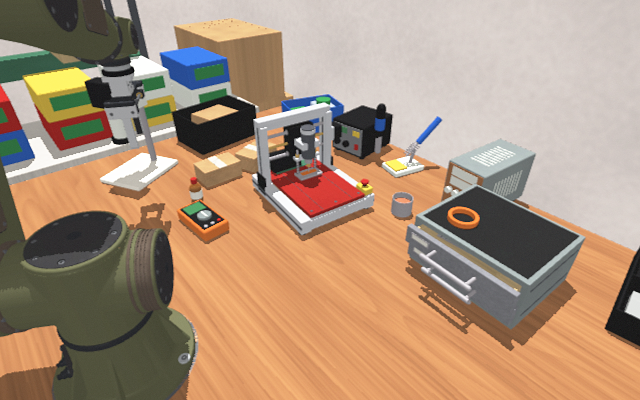

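```bash
python3 - <<'E'
from h import *
for c in ['scene','side']:
    z=np.load('/tmp/'+c+'0.npz'); W=z['W']; pic=z['pic'].astype(int)
    x,y,zz=W[...,0],W[...,1],W[...,2]
    m=(abs(zz-.13)<.006)&(y<-.1)&(x>.4)&(x<1)
    r=cv2.minAreaRect(W[m][:,:2].astype(np.float32)*1000); print(c,'unit top',m.sum(),r, np.median(zz[m]))
    hsv=cv2.cvtColor(z['pic'],cv2.COLOR_RGB2HSV)
    red=((hsv[...,0]<8)|(hsv[...,0]>172))&(hsv[...,1]>120)&(abs(zz-.06)<.012)&(y>0)
    r=cv2.minAreaRect(W[red][:,:2].astype(np.float32)*1000); print(c,'bed',red.sum(),r,np.median(zz[red]))
    h=(abs(zz-.097)<.015)&(y<-.15)&(y>-.5)&(x>.5)&(x<.66)
    print('handle zone',h.sum())
    for yy in np.arange(-.45,-.2,.03):
        k=h&(abs(y-yy)<.006)
        if k.sum(): print(round(yy,2),np.round(np.percentile(x[k],[2,20,50,80,98]),3))
E
```

```text
scene unit top 15902 ((810.342529296875, -321.71826171875), (281.7396240234375, 364.8264465332031), 86.23686218261719) 0.13103305984394603
scene bed 3643 ((-212.95867919921875, 345.70172119140625), (1992.5179443359375, 1286.19970703125), 23.646324157714844) 0.060201614779189
handle zone 498
-0.45 [0.593 0.602 0.633 0.649 0.659]
-0.42 [0.605 0.605 0.605 0.606 0.607]
-0.39 [0.607 0.607 0.607 0.609 0.609]
-0.36 [0.558 0.562 0.567 0.577 0.61 ]
-0.33 [0.559 0.562 0.565 0.567 0.612]
-0.3 [0.56  0.564 0.567 0.569 0.614]
-0.27 [0.562 0.565 0.569 0.571 0.615]
-0.24 [0.569 0.571 0.573 0.617 0.619]
-0.21 [0.619 0.619 0.619 0.62  0.62 ]
side unit top 8279 ((812.2460327148438, -280.08013916015625), (364.1265563964844, 367.2164001464844), 86.4547348022461) 0.13049991665759178
side bed 2778 ((350.78729248046875, 659.1810302734375), (446.9455871582031, 1398.77490234375), 36.47618103027344) 0.05982487002388136
handle zone 1924
-0.45 [0.59  0.6   0.623 0.645 0.658]
-0.42 [0.589 0.591 0.592 0.593 0.594]
-0.39 [0.592 0.593 0.594 0.595 0.596]
-0.36 [0.555 0.558 0.583 0.595 0.597]
-0.33 [0.556 0.56  0.597 0.598 0.6  ]
-0.3 [0.558 0.561 0.598 0.6   0.601]
-0.27 [0.56  0.563 0.6   0.602 0.604]
-0.24 [0.562 0.601 0.602 0.603 0.604]
-0.21 [0.602 0.603 0.604 0.605 0.607]
```

The scene view shows the drawer unit in front with its handle at about (217,283), and the mill at (370,200) with its foot near (380,190). The side view shows the handle at (445,275) and the mill bed open toward the robot. Next I fit the yaws and edges.

```bash
python3 - <<'E'
from h import *
for c in ['scene','side']:
    z=np.load('/tmp/'+c+'0.npz'); W=z['W']; pic=z['pic']; x,y,zz=[W[...,i] for i in range(3)]
    reg=(x>.35)&(x<.95)&(y>0)&(y<.45)
    hsv=cv2.cvtColor(pic,cv2.COLOR_RGB2HSV)
    red=(((hsv[...,0]<8)|(hsv[...,0]>172))&(hsv[...,1]>150)&(abs(zz-.06)<.008)&reg)
    n,l,s,_=cv2.connectedComponentsWithStats(red.astype(np.uint8)); k=1+np.argmax(s[1:,4]); red=l==k
    P=W[red]; print(c,'bed',cv2.minAreaRect(P[:,:2].astype(np.float32)*1000),'z',np.median(P[:,2]),len(P))
    # front edge: min x per y bin
    ys=np.arange(.12,.34,.008); e=[(yy,P[abs(P[:,1]-yy)<.004][:,0].min()) for yy in ys if (abs(P[:,1]-yy)<.004).sum()>5]
    e=np.array(e); f=np.polyfit(e[:,0],e[:,1],1); print('front edge fit',f,np.round(np.polyval(f,e[:,0])-e[:,1],3))
    m=(abs(zz-.131)<.004)&(y<-.15)&(y>-.52)&(x>.55)&(x<.9)
    P=W[m]; e=np.array([(yy,np.percentile(P[abs(P[:,1]-yy)<.005][:,0],1)) for yy in np.arange(-.44,-.2,.01) if (abs(P[:,1]-yy)<.005).sum()>5]); f=np.polyfit(e[:,0],e[:,1],1); print('unit front',f,np.polyval(f,-.33))
    e=np.array([(xx,np.percentile(P[abs(P[:,0]-xx)<.005][:,1],[1,99])) for xx in np.arange(.62,.82,.02) if (abs(P[:,0]-xx)<.005).sum()>5],dtype=object); print([ (round(a,2),np.round(b,3)) for a,b in e])
    h=(abs(zz-.097)<.012)&(y<-.25)&(y>-.39)&(x>.545)&(x<.585); P=W[h]; f=np.polyfit(P[:,1],P[:,0],1); print('bar',f,np.polyval(f,-.32),'y',P[:,1].min(),P[:,1].max(),'ztop',np.percentile(P[:,2],[5,50,95]))
E
```

```text
scene bed ((620.2630004882812, 178.84625244140625), (257.36505126953125, 183.31468200683594), 82.6715316772461) z 0.060659797514551306 2444
front edge fit [0.13082082 0.50810113] [-0.     0.001 -0.002  0.003 -0.001  0.001  0.     0.    -0.001 -0.001
 -0.     0.     0.001  0.     0.002 -0.003  0.001 -0.001 -0.004  0.001
  0.002 -0.     0.001 -0.   ]
unit front [0.06223053 0.65239403] 0.6318579566427899
[(np.float64(0.62), array([-0.45 , -0.402])), (np.float64(0.64), array([-0.45 , -0.177])), (np.float64(0.66), array([-0.451, -0.176])), (np.float64(0.68), array([-0.452, -0.177])), (np.float64(0.7), array([-0.453, -0.179])), (np.float64(0.72), array([-0.455, -0.179])), (np.float64(0.74), array([-0.456, -0.18 ])), (np.float64(0.76), array([-0.457, -0.182])), (np.float64(0.78), array([-0.458, -0.184])), (np.float64(0.8), array([-0.457, -0.185]))]
bar [0.05999377 0.58558626] 0.5663882499577356 y -0.3713240345179813 -0.25033272075790414 ztop [0.09602655 0.10124269 0.10390819]
side bed ((617.4437255859375, 181.26748657226562), (263.68597412109375, 186.25119018554688), 82.65520477294922) z 0.
[... 172 characters left out ...]
003  0.003  0.003  0.003  0.002
  0.004  0.001 -0.004 -0.007 -0.008]
unit front [0.06202821 0.64955269] 0.6290833791906915
[(np.float64(0.62), array([-0.45 , -0.381])), (np.float64(0.64), array([-0.45 , -0.177])), (np.float64(0.66), array([-0.451, -0.176])), (np.float64(0.68), array([-0.453, -0.177])), (np.float64(0.7), array([-0.454, -0.178])), (np.float64(0.72), array([-0.454, -0.18 ])), (np.float64(0.74), array([-0.457, -0.179])), (np.float64(0.76), array([-0.456, -0.182])), (np.float64(0.78), array([-0.458, -0.183])), (np.float64(0.8), array([-0.46 , -0.183]))]
bar [0.03705884 0.57428772] 0.5624288914165968 y -0.3707010652475081 -0.2509208109303533 ztop [0.09517416 0.10036159 0.10304555]
```

Emit:
jog_arm(
  rows=[
    {"slide": [-0.33, -0.16, 0.075]},
    {"slide": [-0.33, -0.16, 0.075]},
    {"slide": [-0.33, -0.16, 0.075]},
    {"slide": [-0.33, -0.16, 0.075]},
    {"slide": [-0.33, -0.16, 0.075]},
    {"slide": [-0.33, -0.16, 0.075]},
    {"slide": [-0.33, -0.16, 0.075]},
    {"slide": [-0.33, -0.16, 0.075]},
  ],
)

```text
$.rows[0]: bad value
```

```bash
python3 - <<'E'
from h import *
o=telemetry.get_obs(); print(o['time_s'],o['ee_pos'],o['eef_rot'][2],np.abs(o['joint_vel']).max())
pic,d,W=cloud('wrist'); save('w1',pic); np.savez('/tmp/w1.npz',pic=pic,W=W)
for t in ['foot_lip','head','mill']: print(t,[(np.round(r['point'],4).tolist(),round(r['confidence'],2)) for r in finder.find_in(t,'wrist')[:2]])
r=finder.masks_of('foot_lip','wrist')
if r: np.save('/tmp/lipmask.npy',r[0]['region']); print(r[0]['confidence'],r[0]['region'].sum())
E
```

```text
1.2 [0.24651915 0.49164102 0.40463355] 2.6767972081802265 0.0008488207850180118
foot_lip [([0.5087, 0.3118, 0.0136], 0.44)]
head []
mill [([0.5132, 0.3108, 0.0122], 0.87)]
```

View pics/w1.png

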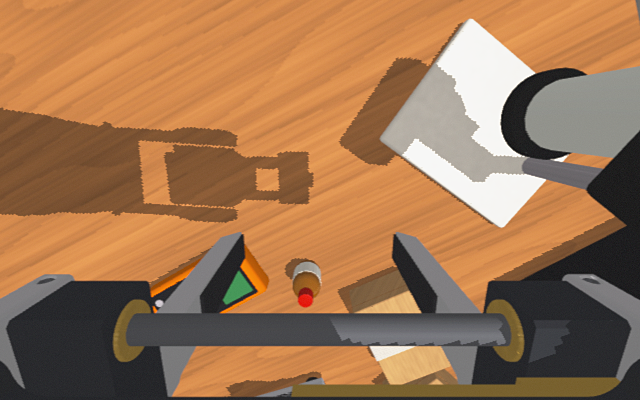

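The wrist camera looks back over the fingers and the mill is out of view, so I'll measure the lip later. I'm moving to the drawer, with every field filled in this time.

Emit:
jog_arm(
  rows=[
    {"gripper": 0.028, "slide": [-0.29, -0.26, 0.02], "spin": 1.168},
    {"gripper": 0.028, "slide": [-0.29, -0.26, 0.02], "spin": 1.168},
    {"gripper": 0.028, "slide": [-0.29, -0.26, 0.02], "spin": 1.168},
    {"gripper": 0.028, "slide": [-0.29, -0.26, 0.02], "spin": 1.168},
    {"gripper": 0.028, "slide": [-0.29, -0.26, 0.02], "spin": 1.168},
    {"gripper": 0.028, "slide": [-0.29, -0.26, 0.02], "spin": 1.168},
    {"gripper": 0.028, "slide": [-0.29, -0.26, 0.02], "spin": 1.168},
    {"gripper": 0.028, "slide": [-0.29, -0.26, 0.02], "spin": 1.168},
  ],
  squeeze=40,
)

```text
time_s: 2.25
ee_pos: [0.3895, 0.1269, 0.3848]
eef_rot: [3.141, -0.0, 1.502]
force: [0.3, 0.7, -0.6]
grip_width: 0.0334
grip_force: 0.0
```

```bash
cat >> h.py <<'E'
def go(p,yaw):
    o=telemetry.get_obs(); T=Tw(); d=T[:3,:3].T@(np.array(p)-o['ee_pos']); s=-(yaw-o['eef_rot'][2]); s=(s+np.pi)%(2*np.pi)-np.pi
    print('t',round(o['time_s'],2),'pos',np.round(o['ee_pos'],4),'yaw',round(o['eef_rot'][2],4),'grip',round(o['grip_width'],4),'F',np.round(o['force'],2)); print('slide',np.round(d,4),'spin',round(s,4),'rows',np.ceil(np.linalg.norm(d)/.05),'dq6',round(o['qpos'][5],2))
E
python3 -c "
from h import *
go([.566,-.311,.36],1.509)"
```

```text
t 2.25 pos [0.3895 0.1269 0.3848] yaw 1.502 grip 0.0334 F [ 0.28  0.66 -0.62]
slide [-0.4248  0.2061  0.0249] spin -0.007 rows 10.0 dq6 0.29
```

Emit:
jog_arm(
  rows=[
    {"gripper": 0.028, "slide": [-0.34, 0.165, 0.02], "spin": -0.007},
    {"gripper": 0.028, "slide": [-0.34, 0.165, 0.02], "spin": -0.007},
    {"gripper": 0.028, "slide": [-0.34, 0.165, 0.02], "spin": -0.007},
    {"gripper": 0.028, "slide": [-0.34, 0.165, 0.02], "spin": -0.007},
    {"gripper": 0.028, "slide": [-0.34, 0.165, 0.02], "spin": -0.007},
    {"gripper": 0.028, "slide": [-0.34, 0.165, 0.02], "spin": -0.007},
    {"gripper": 0.028, "slide": [-0.34, 0.165, 0.02], "spin": -0.007},
    {"gripper": 0.028, "slide": [-0.34, 0.165, 0.02], "spin": -0.007},
  ],
)

```text
time_s: 3.05
ee_pos: [0.5333, -0.2235, 0.3641]
eef_rot: [-3.141, 0.0, 1.514]
force: [0.6, 0.7, 0.7]
grip_width: 0.0279
grip_force: 0.0
```

```bash
python3 - <<'E'
from h import *
pic,d,W=cloud('wrist'); save('w2',pic); np.savez('/tmp/w2.npz',pic=pic,W=W)
print([(np.round(r['point'],4).tolist(),round(r['confidence'],2)) for r in finder.find_in('unit_drawer0_handle','wrist')[:2]])
P=W[(abs(W[...,2]-.099)<.006)&(abs(W[...,0]-.566)<.02)&(abs(W[...,1]+.311)<.08)]
print(len(P), P[:,1].min(),P[:,1].max(),np.percentile(P[:,0],[2,50,98]),np.percentile(P[:,2],[50,98]),np.polyfit(P[:,1],P[:,0],1))
go([.566,-.311,.28],1.509)
E
```

```text
[([0.6154, -0.2307, 0.1031], 0.85)]
319 -0.37089493213121105 -0.24135477552439466 [0.5560415 0.5709365 0.5854137] [0.10120971 0.10343987] [0.13803401 0.61052116]
t 3.15 pos [ 0.5333 -0.2233  0.3637] yaw 1.5127 grip 0.028 F [ 0.91  0.1  -0.7 ]
slide [-0.0856  0.0378  0.0837] spin 0.0037 rows 3.0 dq6 -0.4
```

View pics/w2.png

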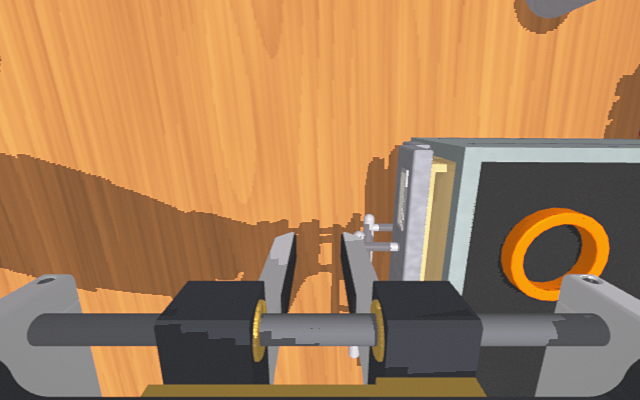

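The bar's end shows at about (368,220), consistent with x≈0.565. I'll move above it, descend, and close.

Emit:
jog_arm(
  rows=[
    {"gripper": 0.028, "slide": [-0.086, 0.037, 0.0], "spin": 0.004},
    {"gripper": 0.028, "slide": [-0.086, 0.037, 0.0], "spin": 0.004},
    {"gripper": 0.028, "slide": [-0.086, 0.037, 0.03], "spin": 0.004},
    {"gripper": 0.028, "slide": [-0.086, 0.037, 0.06], "spin": 0.004},
    {"gripper": 0.028, "slide": [-0.086, 0.037, 0.085], "spin": 0.004},
    {"gripper": 0.028, "slide": [-0.086, 0.037, 0.085], "spin": 0.004},
    {"gripper": 0.005, "slide": [-0.086, 0.037, 0.085], "spin": 0.004},
    {"gripper": 0.005, "slide": [-0.086, 0.037, 0.085], "spin": 0.004},
  ],
  squeeze=30,
)

```text
time_s: 3.95
ee_pos: [0.5653, -0.3081, 0.2817]
eef_rot: [3.139, 0.001, 1.512]
force: [-4.0, 1.5, 0.3]
grip_width: 0.0157
grip_force: 2.1
```

Emit:
jog_arm(
  rows=[
    {"gripper": 0.005, "slide": [0, 0, 0], "spin": 0},
    {"gripper": 0.005, "slide": [0, -0.01, 0], "spin": 0},
    {"gripper": 0.005, "slide": [0, -0.03, 0], "spin": 0},
    {"gripper": 0.005, "slide": [0, -0.06, 0], "spin": 0},
    {"gripper": 0.005, "slide": [0, -0.09, 0], "spin": 0},
    {"gripper": 0.005, "slide": [0, -0.12, 0], "spin": 0},
    {"gripper": 0.005, "slide": [0, -0.14, 0], "spin": 0},
    {"gripper": 0.005, "slide": [0, -0.148, 0], "spin": 0},
  ],
)

```text
time_s: 4.75
ee_pos: [0.4163, -0.299, 0.2814]
eef_rot: [3.139, 0.0, 1.511]
force: [1.4, 7.1, 6.5]
grip_width: 0.0103
grip_force: 30.0
```

Emit:
jog_arm(
  rows=[
    {"gripper": 0.028, "slide": [0, 0, 0], "spin": 0},
    {"gripper": 0.028, "slide": [0, 0, 0], "spin": 0},
    {"gripper": 0.028, "slide": [0, 0, -0.04], "spin": 0},
    {"gripper": 0.036, "slide": [0, 0, -0.09], "spin": 0},
    {"gripper": 0.036, "slide": [-0.04, 0.04, -0.12], "spin": 0},
    {"gripper": 0.036, "slide": [-0.07, 0.08, -0.12], "spin": 0},
    {"gripper": 0.036, "slide": [-0.09, 0.11, -0.12], "spin": 0},
    {"gripper": 0.036, "slide": [-0.09, 0.11, -0.12], "spin": 0},
  ],
)

```text
time_s: 5.55
ee_pos: [0.5251, -0.3985, 0.3967]
eef_rot: [-3.14, -0.001, 1.512]
force: [-0.5, 0.9, -0.6]
grip_width: 0.0357
grip_force: 0.0
```

```bash
cat > fg.py <<'E'
from h import *
def yel(name,tag):
    pic,d,W=cloud(name); save(tag,pic); np.savez('/tmp/%s.npz'%tag,pic=pic,W=W)
    for t in ['gauge']:
        print(name,[(np.round(r['point'],4).tolist(),round(r['confidence'],2)) for r in finder.find_in(t,name)[:2]])
    hsv=cv2.cvtColor(pic,cv2.COLOR_RGB2HSV)
    m=(hsv[...,0]>20)&(hsv[...,0]<35)&(hsv[...,1]>150)&(hsv[...,2]>120)&(W[...,0]>.42)&(W[...,0]<.64)&(W[...,1]<-.15)&(W[...,2]>.085)&(W[...,2]<.12)
    n,l,s,_=cv2.connectedComponentsWithStats(m.astype(np.uint8))
    if n>1:
        k=1+np.argmax(s[1:,4]); P=W[l==k]; top=P[P[:,2]>np.percentile(P[:,2],80)-.004]
        print('yellow',s[k],'z',np.percentile(P[:,2],[5,50,95]),cv2.minAreaRect(top[:,:2].astype(np.float32)*1000))
yel('wrist','w3'); yel('scene','s3')
go([.52,-.39,.40],1.509)
E
python3 fg.py
```

```text
wrist [([0.5399, -0.306, 0.0897], 0.56)]
yellow [ 316  113   25   79 1042] z [0.10033403 0.10224477 0.10348819] ((537.59619140625, -351.4854736328125), (17.343015670776367, 69.44397735595703), 1.4810681343078613)
scene [([0.5426, -0.3251, 0.0874], 0.92)]
yellow [177 277  30  27 249] z [0.08675395 0.09914943 0.10319054] ((540.1475830078125, -352.39837646484375), (15.789106369018555, 67.39688110351562), 0.5443015694618225)
t 5.75 pos [ 0.5214 -0.3953  0.3999] yaw 1.512 grip 0.0362 F [-0.51 -0.71 -0.92]
slide [ 0.0052 -0.0018 -0.0001] spin 0.003 rows 1.0 dq6 -0.65
```

View pics/w3.png

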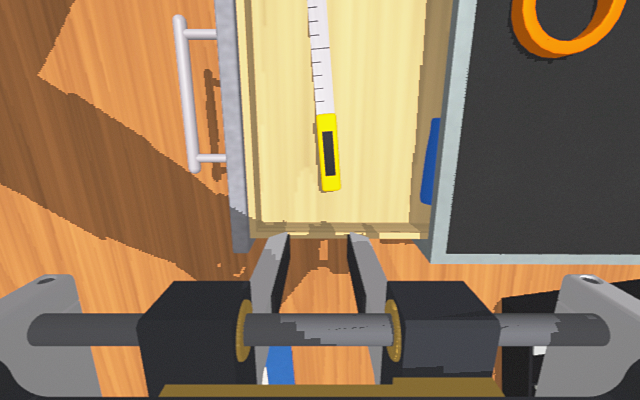

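Yellow grip is at image (328,152), blade up to (313,0), and the blue screwdriver well away at (430,160). Grasping.

Emit:
jog_arm(
  rows=[
    {"gripper": 0.036, "slide": [0.044, 0.0145, 0.0], "spin": -0.085},
    {"gripper": 0.036, "slide": [0.044, 0.0145, 0.04], "spin": -0.085},
    {"gripper": 0.036, "slide": [0.044, 0.0145, 0.08], "spin": -0.085},
    {"gripper": 0.036, "slide": [0.044, 0.0145, 0.105], "spin": -0.085},
    {"gripper": 0.036, "slide": [0.044, 0.0145, 0.12], "spin": -0.085},
    {"gripper": 0.036, "slide": [0.044, 0.0145, 0.12], "spin": -0.085},
    {"gripper": 0.036, "slide": [0.044, 0.0145, 0.12], "spin": -0.085},
  ],
)

```text
time_s: 6.45
ee_pos: [0.5388, -0.3527, 0.2812]
eef_rot: [3.14, 0.001, 1.597]
force: [0.1, 0.4, -0.5]
grip_width: 0.036
grip_force: 0.0
```

```bash
python3 - <<'E'
from h import *
go([.5385,-.352,.280],1.597)
# mill head analysis from earlier clouds in mill frame
for c in ['scene','side']:
    z=np.load('/tmp/'+c+'0.npz'); W=z['W']
    # bed centre from side+scene: front-edge based
    a=-.128; R=np.array([[np.cos(a),-np.sin(a)],[np.sin(a),np.cos(a)]])
    Q=(W[...,:2]-np.array([.64,.23]))@R
    m=(W[...,2]>.064)&(W[...,2]<.08)&(abs(Q[...,0])<.06)&(abs(Q[...,1])<.06)
    P=Q[m]; Z=W[m][:,2]; print(c,m.sum(),'xpct',np.percentile(P[:,0],[1,10,50,90,99]).round(4),'y',np.percentile(P[:,1],[0,2,50,98,100]).round(4),'z',np.percentile(Z,[5,50,95]).round(4))
E
```

```text
t 6.45 pos [ 0.5388 -0.3527  0.2812] yaw 1.5968 grip 0.036 F [ 0.1   0.42 -0.5 ]
slide [ 0.0007 -0.0003  0.0012] spin -0.0002 rows 1.0 dq6 -0.66
scene 258 xpct [-0.0412 -0.0322  0.0011  0.0315  0.0381] y [-0.0281 -0.0267 -0.0096  0.0359  0.0576] z [0.0677 0.0732 0.0776]
side 218 xpct [-0.042  -0.037  -0.0063  0.0264  0.0337] y [-0.0276 -0.0269 -0.0091  0.0172  0.0197] z [0.0685 0.0728 0.0773]
```

Emit:
jog_arm(
  rows=[
    {"gripper": 0.008, "slide": [0, 0, 0.001], "spin": 0},
    {"gripper": 0.008, "slide": [0, 0, 0.001], "spin": 0},
    {"gripper": 0.008, "slide": [0, 0, 0.001], "spin": 0},
    {"gripper": 0.008, "slide": [0, 0, 0.001], "spin": 0},
    {"gripper": 0.008, "slide": [0, 0, 0.001], "spin": 0},
    {"gripper": 0.008, "slide": [0, 0, 0.001], "spin": 0},
  ],
  squeeze=45,
)

```text
time_s: 7.05
ee_pos: [0.539, -0.3528, 0.2793]
eef_rot: [3.141, 0.001, 1.597]
force: [-1.4, 1.5, 5.4]
grip_width: 0.0178
grip_force: 45.0
```

Emit:
jog_arm(
  rows=[
    {"gripper": 0.008, "slide": [0, 0, -0.02], "spin": 0},
    {"gripper": 0.008, "slide": [0, 0, -0.06], "spin": 0},
    {"gripper": 0.008, "slide": [0, 0, -0.1], "spin": 0},
    {"gripper": 0.008, "slide": [0.02, -0.02, -0.12], "spin": 0.0},
    {"gripper": 0.008, "slide": [0.06, -0.05, -0.12], "spin": 0.15},
    {"gripper": 0.008, "slide": [0.1, -0.08, -0.12], "spin": 0.3},
    {"gripper": 0.008, "slide": [0.14, -0.11, -0.12], "spin": 0.45},
    {"gripper": 0.008, "slide": [0.18, -0.13, -0.12], "spin": 0.6},
  ],
)

```text
time_s: 7.85
ee_pos: [0.4024, -0.1748, 0.3984]
eef_rot: [-3.141, 0.0, 0.99]
force: [0.9, 0.3, -0.5]
grip_width: 0.0178
grip_force: 44.9
```

```bash
python3 -c "
from h import *
go([.435,.261,.40],-.128)"
```

```text
t 7.85 pos [ 0.4024 -0.1748  0.3984] yaw 0.9899 grip 0.0178 F [ 0.89  0.28 -0.47]
slide [ 0.3822 -0.2119 -0.0016] spin 1.1179 rows 9.0 dq6 0.09
```

Emit:
jog_arm(
  rows=[
    {"gripper": 0.008, "slide": [0.04, -0.024, 0], "spin": 0.14},
    {"gripper": 0.008, "slide": [0.08, -0.048, 0], "spin": 0.28},
    {"gripper": 0.008, "slide": [0.12, -0.071, 0], "spin": 0.42},
    {"gripper": 0.008, "slide": [0.16, -0.094, 0], "spin": 0.56},
    {"gripper": 0.008, "slide": [0.2, -0.117, 0], "spin": 0.7},
    {"gripper": 0.008, "slide": [0.24, -0.14, 0], "spin": 0.84},
    {"gripper": 0.008, "slide": [0.28, -0.16, 0], "spin": 0.98},
    {"gripper": 0.008, "slide": [0.32, -0.18, 0], "spin": 1.118},
  ],
)

```text
time_s: 8.65
ee_pos: [0.4237, 0.1567, 0.3988]
eef_rot: [-3.142, -0.0, -0.004]
force: [0.4, -0.8, -0.9]
grip_width: 0.0177
grip_force: 44.9
```

```bash
python3 -c "
from h import *
go([.435,.261,.40],-.128)"
```

```text
t 8.65 pos [0.4237 0.1567 0.3988] yaw -0.0043 grip 0.0177 F [ 0.37 -0.83 -0.87]
slide [ 0.0109 -0.1043 -0.0012] spin 0.1237 rows 3.0 dq6 1.85
```

Emit:
jog_arm(
  rows=[
    {"gripper": 0.008, "slide": [0, -0.04, 0], "spin": 0},
    {"gripper": 0.008, "slide": [0, -0.07, 0], "spin": 0},
    {"gripper": 0.008, "slide": [0, -0.07, 0], "spin": 0},
    {"gripper": 0.008, "slide": [0, -0.07, 0], "spin": 0},
    {"gripper": 0.008, "slide": [0, -0.07, 0], "spin": 0},
  ],
)

```text
time_s: 9.15
ee_pos: [0.424, 0.2243, 0.3987]
eef_rot: [3.141, 0.0, 0.0]
force: [0.7, -0.9, -0.9]
grip_width: 0.0176
grip_force: 45.0
```

```bash
python3 - <<'E'
from h import *
go([.435,.261,.40],-.128)
pic,d,W=cloud('wrist'); save('w4',pic); np.savez('/tmp/w4.npz',pic=pic,W=W,T=Tw())
for t in ['foot_lip','gauge','gauge_nose']: print(t,[(np.round(r['point'],4).tolist(),round(r['confidence'],2)) for r in finder.find_in(t,'wrist')[:2]])
r=finder.masks_of('foot_lip','wrist')
if r: np.save('/tmp/lipmask.npy',r[0]['region'])
E
```

```text
t 9.15 pos [0.424  0.2243 0.3987] yaw 0.0003 grip 0.0176 F [ 0.75 -0.88 -0.93]
slide [ 0.011  -0.0367 -0.0013] spin 0.1283 rows 1.0 dq6 1.98
foot_lip []
gauge [([0.4844, 0.2224, 0.2049], 0.58), ([0.4767, 0.4817, 0.0557], 0.41)]
gauge_nose [([0.481, 0.2224, 0.2075], 0.84)]
```

View pics/w4.png

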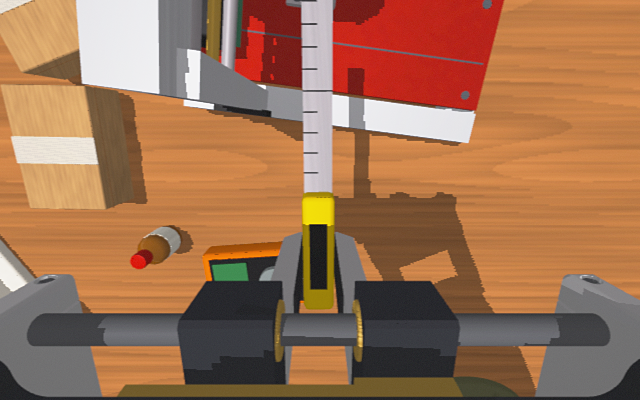

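Emit:
jog_arm(
  rows=[
    {"gripper": 0.008, "slide": [0.02, -0.02, -0.01], "spin": 0.07},
    {"gripper": 0.008, "slide": [0.036, -0.038, -0.02], "spin": 0.128},
    {"gripper": 0.008, "slide": [0.036, -0.038, -0.02], "spin": 0.128},
    {"gripper": 0.008, "slide": [0.036, -0.038, -0.02], "spin": 0.128},
  ],
)

```text
time_s: 9.8
ee_pos: [0.4599, 0.2628, 0.4183]
eef_rot: [3.141, 0.001, -0.126]
force: [-1.6, -0.6, -1.2]
grip_width: 0.0178
grip_force: 45.0
```

```bash
python3 - <<'E'
from h import *
go([.46,.262,.42],-.128)
pic,d,W=cloud('wrist'); save('w5',pic); np.savez('/tmp/w5.npz',pic=pic,W=W,T=Tw())
for t in ['foot_lip','gauge_nose']: print(t,[(np.round(r['point'],4).tolist(),round(r['confidence'],2)) for r in finder.find_in(t,'wrist')[:2]])
hsv=cv2.cvtColor(pic,cv2.COLOR_RGB2HSV)
red=((hsv[...,0]<8)|(hsv[...,0]>172))&(hsv[...,1]>120)&(abs(W[...,2]-.06)<.012)&(W[...,0]<.75)
P=W[red]; print(len(P),'bed z',np.percentile(P[:,2],[5,50,95]))
E
```

```text
t 9.8 pos [0.4599 0.2628 0.4183] yaw -0.1263 grip 0.0178 F [-1.55 -0.56 -1.19]
slide [ 0.0002  0.0007 -0.0017] spin 0.0017 rows 1.0 dq6 2.15
foot_lip [([0.6168, 0.2156, 0.0698], 0.71)]
gauge_nose [([0.5169, 0.2534, 0.229], 0.88)]
21280 bed z [0.05927318 0.06054381 0.06184246]
```

View pics/w5.png

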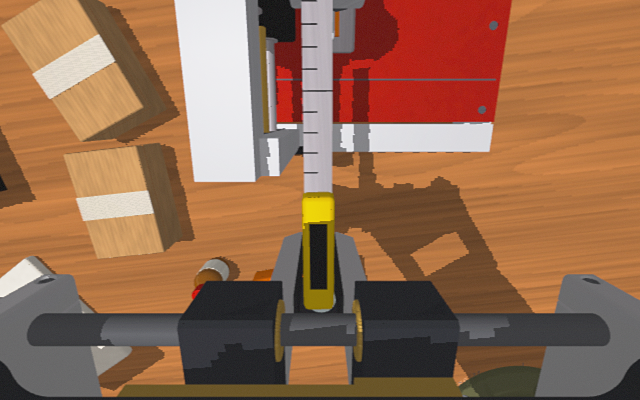

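The view shows the gauge straight in the hand, and the mill front edge level at row ~122, so the yaw is right. The foot is at (297–355, 0–52), partly hidden by the blade.

```bash
python3 - <<'E'
from h import *
a=-.127; R=np.array([[np.cos(a),-np.sin(a)],[np.sin(a),np.cos(a)]]); O=np.array([.60,.24])
for f in ['w5','scene0','side0']:
    z=np.load('/tmp/%s.npz'%f); W=z['W']; Q=(W[...,:2]-O)@R; Z=W[...,2]
    hs=cv2.cvtColor(z['pic'],cv2.COLOR_RGB2HSV); grey=hs[...,1]<70
    m=grey&(Z>.066)&(Z<.082)&(abs(Q[...,0])<.06)&(abs(Q[...,1])<.065)
    n,l,s,_=cv2.connectedComponentsWithStats(m.astype(np.uint8)); 
    for k in range(1,n):
        if s[k,4]>15:
            P=Q[l==k]; print(f,s[k],'x',P[:,0].min().round(4),P[:,0].max().round(4),'y',P[:,1].min().round(4),P[:,1].max().round(4),'z',np.percentile(Z[l==k],[5,50,95]).round(4))
    # bed extents in mill frame
    red=((hs[...,0]<8)|(hs[...,0]>172))&(hs[...,1]>120)&(abs(Z-.06)<.008)&(abs(Q[...,0])<.2)&(abs(Q[...,1])<.16)
    n,l,s,_=cv2.connectedComponentsWithStats(red.astype(np.uint8)); P=Q[red]
    print(f,'bed x',np.percentile(P[:,0],[.3,99.7]).round(4),'y',np.percentile(P[:,1],[.3,99.7]).round(4))
for f in ['scene0','side0']:
    z=np.load('/tmp/%s.npz'%f); cc=z['pic'][120:260,290:450] if f=='scene0' else z['pic'][110:230,240:390]
    h=cv2.resize(cc,(400,300),interpolation=cv2.INTER_CUBIC); save('crop_'+f,h)
cv2.imwrite('pics/crop.png',np.hstack([cv2.imread('pics/crop_scene0.png'),cv2.imread('pics/crop_side0.png')]))
E
```

```text
w5 [333   9  22  44 739] x 0.0003 0.0374 y -0.0308 -0.0103 z [0.0713 0.0729 0.0743]
w5 bed x [-0.0651  0.0487] y [-0.1594  0.0478]
scene0 [364 184  18  16 103] x -0.0008 0.0596 y -0.033 0.0112 z [0.069  0.0727 0.0761]
scene0 [378 188  10   6  22] x 0.0264 0.057 y 0.0017 0.0136 z [0.0708 0.0726 0.0749]
scene0 bed x [-0.0632  0.1193] y [-0.1597  0.0624]
side0 [273 161  23  11  96] x -0.0446 0.0346 y 0.0572 0.0648 z [0.0672 0.0745 0.0811]
side0 [294 168  24  12 122] x -0.0019 0.0588 y -0.0324 0.0148 z [0.0682 0.072  0.0772]
side0 bed x [-0.0674  0.1173] y [-0.1596  0.0672]
```

View pics/crop.png

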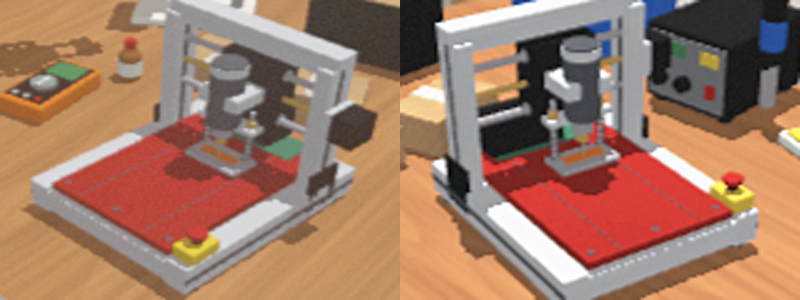

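The crop shows that the gantry spans along world x, so the mill's open front, and the button, face world −y. The mill's yaw is therefore about +82.7°, not −7°. I'll back away from the machine and turn the gauge to that heading.

Emit:
jog_arm(
  rows=[
    {"gripper": 0.008, "slide": [0.006, 0.049, 0], "spin": 0},
    {"gripper": 0.008, "slide": [0.012, 0.098, 0], "spin": 0},
    {"gripper": 0.008, "slide": [0.018, 0.146, 0], "spin": 0},
    {"gripper": 0.008, "slide": [0.024, 0.19, 0], "spin": -0.12},
    {"gripper": 0.008, "slide": [0.028, 0.218, 0], "spin": -0.24},
    {"gripper": 0.008, "slide": [0.028, 0.218, 0], "spin": -0.36},
    {"gripper": 0.008, "slide": [0.028, 0.218, 0], "spin": -0.48},
    {"gripper": 0.008, "slide": [0.028, 0.218, 0], "spin": -0.6},
  ],
)

```text
time_s: 10.75
ee_pos: [0.4596, 0.0426, 0.4187]
eef_rot: [3.142, -0.0, 0.477]
force: [-0.1, 0.4, -0.5]
grip_width: 0.0176
grip_force: 45.0
```

```bash
python3 - <<'E'
from h import *
go([.612,.040,.40],1.443)
a=-.127; R=np.array([[np.cos(a),-np.sin(a)],[np.sin(a),np.cos(a)]]); O=np.array([.60,.24])
for f in ['w5','scene0','side0']:
    z=np.load('/tmp/%s.npz'%f); W=z['W']; Q=(W[...,:2]-O)@R; Z=W[...,2]
    m=(Z>.067)&(Z<.078)&(Q[...,0]>-.03)&(Q[...,0]<.1)&(Q[...,1]>-.06)&(Q[...,1]<.02)
    P=Q[m]; print(f,m.sum(),'x',np.percentile(P[:,0],[0,1,5,95,99,100]).round(4),'y',np.percentile(P[:,1],[0,1,5,50]).round(4))
    hs=cv2.cvtColor(z['pic'],cv2.COLOR_RGB2HSV)
    red=((hs[...,0]<8)|(hs[...,0]>172))&(hs[...,1]>120)&(abs(Z-.06)<.006)&(abs(Q[...,0])<.2)&(Q[...,1]>-.3)
    P=Q[red]; print(f,'bed x',np.percentile(P[:,0],[.3,99.7]).round(4),'y',np.percentile(P[:,1],[.3,99.7]).round(4))
E
```

```text
t 10.75 pos [0.4596 0.0426 0.4187] yaw 0.4773 grip 0.0176 F [-0.13  0.36 -0.49]
slide [0.1342 0.0724 0.0187] spin -0.9657 rows 4.0 dq6 1.11
w5 873 x [0.0003 0.0007 0.0017 0.0346 0.0369 0.0376] y [-0.0314 -0.0311 -0.0301 -0.0215]
w5 bed x [-0.0651  0.0488] y [-0.1838  0.0477]
scene0 239 x [-0.0014 -0.0004  0.0047  0.0746  0.0764  0.0783] y [-0.033  -0.0317 -0.0307 -0.0152]
scene0 bed x [-0.0631  0.1191] y [-0.1858  0.0618]
side0 203 x [-0.0019 -0.0012  0.0008  0.0709  0.0742  0.075 ] y [-0.0324 -0.0323 -0.0305 -0.0144]
side0 bed x [-0.0673  0.1173] y [-0.1857  0.0652]
```

Emit:
jog_arm(
  rows=[
    {"gripper": 0.008, "slide": [0.016, 0.009, 0], "spin": -0.121},
    {"gripper": 0.008, "slide": [0.032, 0.018, 0], "spin": -0.242},
    {"gripper": 0.008, "slide": [0.05, 0.027, 0.005], "spin": -0.363},
    {"gripper": 0.008, "slide": [0.067, 0.036, 0.01], "spin": -0.484},
    {"gripper": 0.008, "slide": [0.084, 0.045, 0.015], "spin": -0.605},
    {"gripper": 0.008, "slide": [0.1, 0.054, 0.018], "spin": -0.726},
    {"gripper": 0.008, "slide": [0.12, 0.065, 0.018], "spin": -0.847},
    {"gripper": 0.008, "slide": [0.134, 0.072, 0.018], "spin": -0.966},
  ],
)

```text
time_s: 11.55
ee_pos: [0.6128, 0.0397, 0.4004]
eef_rot: [-3.141, 0.0, 1.444]
force: [-0.2, 0.2, -0.9]
grip_width: 0.018
grip_force: 45.0
```

Emit:
jog_arm(
  rows=[
    {"gripper": 0.008, "slide": [0, 0, 0], "spin": 0},
    {"gripper": 0.008, "slide": [0, 0, 0], "spin": 0},
  ],
)

```text
time_s: 11.75
ee_pos: [0.6116, 0.04, 0.4004]
eef_rot: [-3.141, 0.0, 1.435]
force: [-0.5, 1.0, 0.1]
grip_width: 0.0173
grip_force: 45.0
```

```bash
python3 - <<'E'
from h import *
go([.612,.040,.40],1.443)
T=Tw(); pic,d,W=cloud('wrist'); save('w6',pic); np.savez('/tmp/w6.npz',pic=pic,W=W,T=T)
a=1.443; R=np.array([[np.cos(a),-np.sin(a)],[np.sin(a),np.cos(a)]]); L=np.array([.6332,.204])
Q=(W[...,:2]-L)@R; Z=W[...,2]
m=(Z>.067)&(Z<.079)&(abs(Q[...,0]-.01)<.03)&(abs(Q[...,1])<.055)
P=Q[m]; print(m.sum(),'x',np.percentile(P[:,0],[0,1,5,50]).round(4),'y',np.percentile(P[:,1],[0,1,99,100]).round(4),'z',np.median(Z[m]))
f=[(yy,np.percentile(P[abs(P[:,1]-yy)<.004][:,0],3)) for yy in np.arange(-.034,.035,.004) if (abs(P[:,1]-yy)<.004).sum()>8]; f=np.array(f); print(np.polyfit(f[:,0],f[:,1],1)); print(f.round(4).tolist())
hs=cv2.cvtColor(pic,cv2.COLOR_RGB2HSV)
red=((hs[...,0]<8)|(hs[...,0]>172))&(hs[...,1]>120)&(abs(Z-.06)<.006)
P=Q[red]; print('bed',np.percentile(P[:,0],[.3,99.7]).round(4),np.percentile(P[:,1],[.3,99.7]).round(4),'z',np.median(Z[red]))
# gauge in tool frame: points within tool z .15...215
t=(W-T[:3,3])@T[:3,:3]
g=(t[...,2]>.15)&(t[...,2]<.21)&(abs(t[...,1])<.02)&(t[...,0]>.025)&(t[...,0]<.16)
B=t[g]; print('gauge xmax',B[:,0].max())
for x in (.05,.08,.11,.13,.14):
    b=B[abs(B[:,0]-x)<.006]
    if len(b): print(x,'y',b[:,1].min().round(4),b[:,1].max().round(4),'ztop',np.median(b[:,2]).round(4))
yl=(hs[...,0]>20)&(hs[...,0]<35)&(hs[...,1]>150)&(abs(t[...,1])<.02)&(t[...,2]<.2)&(t[...,2]>.15); print('grip x',t[yl][:,0].max(), 'ztop',np.median(t[yl][:,2]))
E
```

```text
t 11.75 pos [0.6116 0.04   0.4004] yaw 1.4354 grip 0.0173 F [-0.52  0.98  0.12]
slide [0.0001 0.0004 0.0004] spin -0.0076 rows 1.0 dq6 0.14
982 x [0.0001 0.0005 0.0008 0.0069] y [-0.0393 -0.0387  0.036   0.0365] z 0.0727347887237785
[-0.00037115  0.00082699]
[[-0.034, 0.0008], [-0.03, 0.0008], [-0.026, 0.0007], [-0.022, 0.0007], [-0.018, 0.0008], [-0.014, 0.0008], [0.01, 0.0029], [0.014, 0.0003], [0.018, 0.0006], [0.022, 0.0007], [0.026, 0.0006], [0.03, 0.0005], [0.034, 0.0007]]
bed [-0.1524  0.0178] [-0.0809  0.1022] z 0.06052327100261301
gauge xmax 0.13631720487052934
0.05 y -0.0072 0.0088 ztop 0.1909
0.08 y -0.0074 0.0085 ztop 0.1933
0.11 y -0.0077 0.0083 ztop 0.1958
0.13 y -0.0076 0.0081 ztop 0.1974
0.14 y -0.0075 0.0081 ztop 0.1979
grip x 0.03715118015712442 ztop 0.1771335130379563
```

View pics/w6.png

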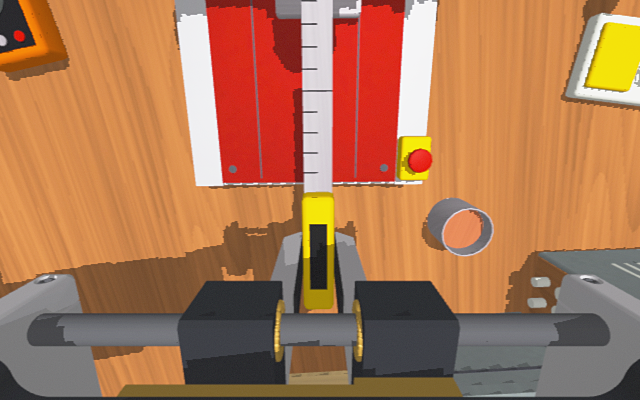

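Foot front shows at about row 15, columns 275–360; the gauge is straight and the machine square in the view. Next: the height of the bed's front frame and the exact approach.

```bash
python3 - <<'E'
from h import *
a=1.443; u=np.array([np.cos(a),np.sin(a)]); v=np.array([-u[1],u[0]])
lip=np.array([.6332,.204])+.0006*u-.0012*v; print('lip',lip)
for f in ['w6','scene0','side0']:
    W=np.load('/tmp/%s.npz'%f)['W']; q=W[...,:2]-lip; X=q@u; Y=q@v
    for x in (-.148,-.156,-.16,-.165,-.17,-.175):
        m=(abs(X-x)<.0025)&(abs(Y)<.06)&(W[...,2]>.0)&(W[...,2]<.1)
        if m.sum()>3: print(f,x,m.sum(),np.percentile(W[m][:,2],[5,50,90]).round(4))
p=lip-.162*u
go([p[0],p[1],.30],1.443)
E
```

```text
lip [0.63446668 0.20444217]
w6 -0.148 385 [0.0593 0.0604 0.0614]
w6 -0.156 143 [0.0445 0.0456 0.057 ]
w6 -0.16 75 [0.0445 0.0453 0.0462]
w6 -0.17 186 [0.0001 0.0009 0.0017]
w6 -0.175 193 [0.0001 0.0008 0.0016]
scene0 -0.148 82 [0.0004 0.0596 0.0617]
scene0 -0.156 239 [0.0011 0.0352 0.0557]
scene0 -0.16 246 [0.0012 0.0295 0.0442]
scene0 -0.165 38 [0.0001 0.0012 0.003 ]
scene0 -0.17 31 [0.0003 0.0015 0.0025]
scene0 -0.175 49 [0.0001 0.0012 0.0024]
side0 -0.148 104 [0.0004 0.0497 0.0606]
side0 -0.156 305 [0.0014 0.0317 0.0477]
side0 -0.16 189 [0.0006 0.0275 0.0425]
side0 -0.165 19 [0.0001 0.0009 0.0019]
side0 -0.17 22 [0.0001 0.0007 0.0027]
side0 -0.175 32 [0.0002 0.0009 0.0018]
t 11.8 pos [0.6114 0.04   0.4007] yaw 1.4357 grip 0.0173 F [-0.35 -1.14 -0.41]
slide [0.004  0.0019 0.1007] spin -0.0073 rows 3.0 dq6 0.14
```

Emit:
jog_arm(
  rows=[
    {"gripper": 0.008, "slide": [0.002, 0.002, 0.035], "spin": -0.007},
    {"gripper": 0.008, "slide": [0.002, 0.002, 0.07], "spin": -0.007},
    {"gripper": 0.008, "slide": [0.002, 0.002, 0.1], "spin": -0.007},
    {"gripper": 0.008, "slide": [0.002, 0.002, 0.12], "spin": -0.007},
    {"gripper": 0.008, "slide": [0.002, 0.002, 0.13], "spin": -0.007},
    {"gripper": 0.008, "slide": [0.002, 0.002, 0.13], "spin": -0.007},
    {"gripper": 0.008, "slide": [0.002, 0.002, 0.13], "spin": -0.007},
    {"gripper": 0.008, "slide": [0.002, 0.002, 0.13], "spin": -0.007},
  ],
)

```text
time_s: 12.6
ee_pos: [0.6145, 0.0419, 0.2722]
eef_rot: [3.139, -0.0, 1.445]
force: [-0.2, 0.4, 0.2]
grip_width: 0.0174
grip_force: 45.0
```

```bash
cat > st.py <<'E'
from h import *
a=1.443; u=np.array([np.cos(a),np.sin(a)]); v=np.array([-u[1],u[0]]); lip=np.array([.6345,.2044])
def st():
    o=telemetry.get_obs(); q=o['ee_pos'][:2]-lip; f=o['force']
    print('t',round(o['time_s'],2),'along',(q@u).round(4),'lat',(q@v).round(4),'z',o['ee_pos'][2].round(4),'rpy',o['eef_rot'].round(4),'F u,v,z',(f[:2]@u).round(2),(f[:2]@v).round(2),f[2].round(2),'M',o['moment'].round(2),'w',round(o['grip_width'],4))
st()
E
python3 st.py
```

```text
t 12.6 along -0.1638 lat -0.0009 z 0.2722 rpy [ 3.1394e+00 -3.0000e-04  1.4455e+00] F u,v,z 0.39 0.22 0.19 M [-0.11  0.1   0.02] w 0.0174
```

Emit:
jog_arm(
  rows=[
    {"gripper": 0.008, "slide": [0, 0, 0.003], "spin": 0},
    {"gripper": 0.008, "slide": [0, 0, 0.006], "spin": 0},
    {"gripper": 0.008, "slide": [0, 0, 0.008], "spin": 0},
    {"gripper": 0.008, "slide": [0, 0, 0.009], "spin": 0},
    {"gripper": 0.008, "slide": [0, 0, 0.009], "spin": 0},
  ],
)

```text
time_s: 13.1
ee_pos: [0.6144, 0.0419, 0.2615]
eef_rot: [-3.141, 0.0, 1.446]
force: [0.1, -0.3, -0.9]
grip_width: 0.0176
grip_force: 45.0
```

Emit:
jog_arm(
  rows=[
    {"gripper": 0.008, "slide": [0, 0, 0.0005], "spin": 0},
    {"gripper": 0.008, "slide": [0, 0, 0.0005], "spin": 0},
  ],
)

```text
time_s: 13.3
ee_pos: [0.6145, 0.0419, 0.2614]
eef_rot: [3.141, -0.0, 1.446]
force: [0.4, -0.8, 0.6]
grip_width: 0.0179
grip_force: 45.0
```

Emit:
jog_arm(
  rows=[
    {"gripper": 0.008, "slide": [0, 0, 0.0005], "spin": 0},
    {"gripper": 0.008, "slide": [0, 0, 0.0005], "spin": 0},
  ],
)

```text
time_s: 13.5
ee_pos: [0.6144, 0.0419, 0.2613]
eef_rot: [3.141, -0.0, 1.446]
force: [-3.1, -0.5, 5.5]
grip_width: 0.0176
grip_force: 45.0
```

```bash
python3 st.py
```

```text
t 13.5 along -0.1638 lat -0.0008 z 0.2613 rpy [ 3.1412 -0.      1.4459] F u,v,z -0.86 2.99 5.5 M [-0.09  0.52  0.06] w 0.0176
```

Blade is on the bed (Fz 5.5 N). I'll ease the load slightly and slide in.

Emit:
jog_arm(
  rows=[
    {"gripper": 0.008, "slide": [0.0, 0, -0.0004], "spin": 0.007},
    {"gripper": 0.008, "slide": [0.006, 0, -0.0004], "spin": 0.007},
    {"gripper": 0.008, "slide": [0.012, 0, -0.0004], "spin": 0.007},
    {"gripper": 0.008, "slide": [0.018, 0, -0.0004], "spin": 0.007},
    {"gripper": 0.008, "slide": [0.024, 0, -0.0004], "spin": 0.007},
    {"gripper": 0.008, "slide": [0.03, 0, -0.0004], "spin": 0.007},
    {"gripper": 0.008, "slide": [0.034, 0, -0.0004], "spin": 0.007},
    {"gripper": 0.008, "slide": [0.034, 0, -0.0004], "spin": 0.007},
  ],
)

```text
time_s: 14.3
ee_pos: [0.6187, 0.0765, 0.2613]
eef_rot: [3.141, -0.001, 1.44]
force: [-0.5, 2.2, 4.0]
grip_width: 0.0176
grip_force: 45.0
```

```bash
python3 st.py; python3 - <<'E'
from h import *
from st import u,v,lip
T=Tw(); pic,d,W=cloud('wrist'); save('w7',pic)
q=W[...,:2]-lip; X=q@u; Y=q@v; Z=W[...,2]
m=(Z>.069)&(Z<.078)&(X>-.003)&(X<.03)&(abs(Y)>.012)&(abs(Y)<.045); print('foot',m.sum(),'x',np.percentile(X[m],[0,2]).round(4),'y',np.percentile(Y[m],[0,1,99,100]).round(4),'z',np.median(Z[m]).round(4))
t=(W-T[:3,3])@T[:3,:3]
g=(Z>.0625)&(abs(t[...,1])<.014)&(t[...,2]>.17)&(t[...,0]>.045)&(t[...,0]<.12)&(X<-.004)
for x in (.05,.07,.09,.11):
    b=g&(abs(t[...,0]-x)<.005)
    if b.sum()>5: print(x,'lat',Y[b].min().round(4),Y[b].max().round(4),'thick-ish z',np.median(Z[b]).round(4))
hs=cv2.cvtColor(pic,cv2.COLOR_RGB2HSV); red=((hs[...,0]<8)|(hs[...,0]>172))&(hs[...,1]>120)&(abs(Z-.06)<.006); print('bed',np.median(Z[red]))
E
```

```text
t 14.3 along -0.1288 lat -0.0007 z 0.2613 rpy [ 3.1411e+00 -7.0000e-04  1.4395e+00] F u,v,z 2.1 0.76 4.05 M [ 0.27 -0.01 -0.07] w 0.0176
t 14.3 along -0.1288 lat -0.0007 z 0.2613 rpy [ 3.1411e+00 -7.0000e-04  1.4395e+00] F u,v,z 2.1 0.76 4.05 M [ 0.27 -0.01 -0.07] w 0.0176
foot 1249 x [-0.0004 -0.0001] y [-0.0381 -0.037   0.0368  0.0382] z 0.0722
0.05 lat -0.0097 0.0063 thick-ish z 0.0705
0.07 lat -0.0128 0.0102 thick-ish z 0.0689
0.09 lat -0.0113 0.0063 thick-ish z 0.0672
0.11 lat -0.0094 0.0065 thick-ish z 0.0655
bed 0.060504116687039616
```

Emit:
jog_arm(
  rows=[
    {"gripper": 0.008, "slide": [0.002, 0, -0.0003], "spin": 0},
    {"gripper": 0.008, "slide": [0.004, 0, -0.0003], "spin": 0},
    {"gripper": 0.008, "slide": [0.006, 0, -0.0003], "spin": 0},
    {"gripper": 0.008, "slide": [0.006, 0, -0.0003], "spin": 0},
  ],
)

```text
time_s: 14.75
ee_pos: [0.6194, 0.0818, 0.2613]
eef_rot: [-3.141, -0.0, 1.439]
force: [-1.0, -0.2, 3.4]
grip_width: 0.0178
grip_force: 45.0
```

Emit:
jog_arm(
  rows=[
    {"gripper": 0.008, "slide": [0.001, 0, 0], "spin": 0},
    {"gripper": 0.008, "slide": [0.002, 0, 0], "spin": 0},
  ],
)

```text
time_s: 14.95
ee_pos: [0.6197, 0.0835, 0.2613]
eef_rot: [-3.141, 0.0, 1.439]
force: [0.0, -2.5, 3.4]
grip_width: 0.0172
grip_force: 45.0
```

```bash
python3 st.py
```

```text
t 14.95 along -0.1218 lat -0.0007 z 0.2613 rpy [-3.1414e+00  1.0000e-04  1.4388e+00] F u,v,z -2.48 -0.33 3.42 M [-0.45  0.09  0.07] w 0.0172
```

Emit:
jog_arm(
  rows=[
    {"gripper": 0.008, "slide": [0.001, 0, -0.0002], "spin": 0},
    {"gripper": 0.008, "slide": [0.0015, 0, -0.0002], "spin": 0},
  ],
)

```text
time_s: 15.15
ee_pos: [0.6198, 0.0852, 0.2613]
eef_rot: [-3.141, -0.0, 1.439]
force: [1.6, -0.4, 0.8]
grip_width: 0.0178
grip_force: 45.0
```

Emit:
jog_arm(
  rows=[
    {"gripper": 0.008, "slide": [0.001, 0, 0], "spin": 0},
    {"gripper": 0.008, "slide": [0.0015, 0, 0], "spin": 0},
  ],
)

```text
time_s: 15.35
ee_pos: [0.62, 0.0867, 0.2614]
eef_rot: [-3.141, -0.0, 1.439]
force: [-0.2, -0.4, -0.2]
grip_width: 0.0177
grip_force: 45.0
```

Emit:
jog_arm(
  rows=[
    {"gripper": 0.008, "slide": [0.001, 0, 0], "spin": 0},
    {"gripper": 0.008, "slide": [0.0015, 0, 0], "spin": 0},
  ],
)

```text
time_s: 15.55
ee_pos: [0.6203, 0.0881, 0.2615]
eef_rot: [-3.141, -0.0, 1.439]
force: [0.5, 0.4, -0.7]
grip_width: 0.0174
grip_force: 45.0
```

```bash
python3 st.py
```

```text
t 15.55 along -0.1171 lat -0.0007 z 0.2615 rpy [-3.1414 -0.      1.4389] F u,v,z 0.44 -0.46 -0.67 M [-0.07  0.01 -0.03] w 0.0174
```

Emit:
jog_arm(
  rows=[
    {"gripper": 0.008, "slide": [0.001, 0, 0.0001], "spin": 0},
    {"gripper": 0.008, "slide": [0.001, 0, 0.0002], "spin": 0},
  ],
)

```text
time_s: 15.75
ee_pos: [0.6204, 0.0891, 0.2614]
eef_rot: [3.142, -0.0, 1.439]
force: [1.1, 0.5, -1.0]
grip_width: 0.0178
grip_force: 45.0
```

Emit:
jog_arm(
  rows=[
    {"gripper": 0.008, "slide": [0.001, 0, 0], "spin": 0},
    {"gripper": 0.008, "slide": [0.001, 0, 0], "spin": 0},
  ],
)

```text
time_s: 15.95
ee_pos: [0.6206, 0.0901, 0.2614]
eef_rot: [-3.142, -0.0, 1.439]
force: [0.1, -0.7, -0.6]
grip_width: 0.0176
grip_force: 45.0
```

Emit:
jog_arm(
  rows=[
    {"gripper": 0.008, "slide": [0.001, 0, 0], "spin": 0},
    {"gripper": 0.008, "slide": [0.001, 0, 0], "spin": 0},
  ],
)

```text
time_s: 16.15
ee_pos: [0.6207, 0.0911, 0.2614]
eef_rot: [3.142, 0.0, 1.439]
force: [-0.2, -0.2, -0.8]
grip_width: 0.0174
grip_force: 45.0
```

```bash
python3 st.py
```

```text
t 16.15 along -0.1142 lat -0.0007 z 0.2614 rpy [3.1416 0.     1.439 ] F u,v,z -0.21 0.18 -0.82 M [-0.09  0.09  0.  ] w 0.0174
```

Emit:
jog_arm(
  rows=[
    {"gripper": 0.008, "slide": [0.001, 0, 0.0002], "spin": 0},
    {"gripper": 0.008, "slide": [0.001, 0, 0.0002], "spin": 0},
  ],
)

```text
time_s: 16.35
ee_pos: [0.6209, 0.092, 0.2613]
eef_rot: [3.141, -0.0, 1.439]
force: [0.3, -0.3, -0.1]
grip_width: 0.0177
grip_force: 45.0
```

Emit:
jog_arm(
  rows=[
    {"gripper": 0.008, "slide": [0.001, 0, 0], "spin": 0},
    {"gripper": 0.008, "slide": [0.001, 0, 0], "spin": 0},
  ],
)

```text
time_s: 16.55
ee_pos: [0.621, 0.093, 0.2613]
eef_rot: [3.141, -0.0, 1.439]
force: [-0.4, -0.7, 1.5]
grip_width: 0.0179
grip_force: 45.0
```

Emit:
jog_arm(
  rows=[
    {"gripper": 0.008, "slide": [0.001, 0, 0], "spin": 0},
    {"gripper": 0.008, "slide": [0.001, 0, 0], "spin": 0},
  ],
)

```text
time_s: 16.75
ee_pos: [0.6211, 0.094, 0.2614]
eef_rot: [3.141, -0.0, 1.439]
force: [-0.4, -1.1, 1.6]
grip_width: 0.0175
grip_force: 45.0
```

```bash
python3 st.py
```

```text
t 16.75 along -0.1112 lat -0.0008 z 0.2614 rpy [ 3.1413 -0.      1.439 ] F u,v,z -1.19 0.28 1.65 M [-0.13  0.11  0.04] w 0.0175
```

Light bed contact (about 2 N) and about 1 N of drag. I'll continue with the z-level unchanged.

Emit:
jog_arm(
  rows=[
    {"gripper": 0.008, "slide": [0.001, 0, 0], "spin": 0},
    {"gripper": 0.008, "slide": [0.001, 0, 0], "spin": 0},
  ],
)

```text
time_s: 16.95
ee_pos: [0.6213, 0.095, 0.2613]
eef_rot: [3.141, -0.0, 1.439]
force: [-0.1, -0.5, 3.5]
grip_width: 0.0172
grip_force: 45.0
```

Emit:
jog_arm(
  rows=[
    {"gripper": 0.008, "slide": [0.001, 0, 0], "spin": 0},
    {"gripper": 0.008, "slide": [0.001, 0, 0], "spin": 0},
  ],
)

```text
time_s: 17.15
ee_pos: [0.6214, 0.096, 0.2613]
eef_rot: [3.141, -0.0, 1.439]
force: [0.0, -0.9, 4.3]
grip_width: 0.0177
grip_force: 45.0
```

```bash
python3 st.py
```

```text
t 17.15 along -0.1092 lat -0.0008 z 0.2613 rpy [ 3.1414 -0.      1.4389] F u,v,z -0.85 -0.15 4.32 M [-0.3   0.09 -0.03] w 0.0177
```

Emit:
jog_arm(
  rows=[
    {"gripper": 0.008, "slide": [0.001, 0, -0.0002], "spin": 0},
    {"gripper": 0.008, "slide": [0.001, 0, -0.0002], "spin": 0},
  ],
)

```text
time_s: 17.35
ee_pos: [0.6215, 0.0971, 0.2613]
eef_rot: [-3.141, -0.0, 1.439]
force: [-0.0, -0.3, 1.9]
grip_width: 0.0175
grip_force: 45.0
```

Emit:
jog_arm(
  rows=[
    {"gripper": 0.008, "slide": [0.001, 0, 0], "spin": 0},
    {"gripper": 0.008, "slide": [0.001, 0, 0], "spin": 0},
  ],
)

```text
time_s: 17.55
ee_pos: [0.6216, 0.0981, 0.2613]
eef_rot: [-3.141, -0.0, 1.439]
force: [-0.7, -0.8, 1.5]
grip_width: 0.0179
grip_force: 45.0
```

```bash
python3 st.py;  python3 - <<'E'
from h import *
from st import u,v,lip
pic,d,W=cloud('wrist'); save('w8',pic); q=W[...,:2]-lip; X=q@u; Y=q@v; Z=W[...,2]
m=(Z>.069)&(Z<.078)&(X>-.003)&(X<.03)&(abs(Y)>.012)&(abs(Y)<.045); print('foot z',m.sum(),np.median(Z[m]).round(4),'x',np.percentile(X[m],[2]).round(4))
g=(abs(Y+.0015)<.005)&(X<-.0015)&(X>-.04)&(Z>.062)&(Z<.075)
f=np.polyfit(X[g],Z[g],1); print('blade top at lip',np.polyval(f,0).round(4),f, 'underside foot', (np.median(Z[m])-.007).round(4))
E
```

```text
t 17.55 along -0.1071 lat -0.0007 z 0.2613 rpy [-3.1414e+00 -1.0000e-04  1.4390e+00] F u,v,z -0.9 0.62 1.45 M [-0.17  0.1  -0.06] w 0.0179
t 17.55 along -0.1071 lat -0.0007 z 0.2613 rpy [-3.1414e+00 -1.0000e-04  1.4390e+00] F u,v,z -0.9 0.62 1.45 M [-0.17  0.1  -0.06] w 0.0179
foot z 5730 0.073 x [0.0003]
blade top at lip 0.0658 [-0.08121358  0.06575022] underside foot 0.066
```

Emit:
jog_arm(
  rows=[
    {"gripper": 0.008, "slide": [0.001, 0, 0], "spin": 0},
    {"gripper": 0.008, "slide": [0.001, 0, 0], "spin": 0},
  ],
)

```text
time_s: 17.8
ee_pos: [0.6217, 0.099, 0.2614]
eef_rot: [-3.142, -0.0, 1.439]
force: [1.2, -0.1, 0.1]
grip_width: 0.0179
grip_force: 45.0
```

Emit:
jog_arm(
  rows=[
    {"gripper": 0.008, "slide": [0.001, 0, 0], "spin": 0},
    {"gripper": 0.008, "slide": [0.001, 0, 0], "spin": 0},
  ],
)

```text
time_s: 18.0
ee_pos: [0.6219, 0.1, 0.2613]
eef_rot: [-3.141, -0.0, 1.439]
force: [0.1, 0.6, 0.4]
grip_width: 0.0177
grip_force: 45.0
```

Emit:
jog_arm(
  rows=[
    {"gripper": 0.008, "slide": [0.001, 0, 0], "spin": 0},
    {"gripper": 0.008, "slide": [0.001, 0, 0], "spin": 0},
  ],
)

```text
time_s: 18.2
ee_pos: [0.622, 0.101, 0.2614]
eef_rot: [-3.142, -0.0, 1.439]
force: [-0.7, 0.5, -0.1]
grip_width: 0.018
grip_force: 45.0
```

```bash
python3 st.py
```

```text
t 18.2 along -0.1041 lat -0.0008 z 0.2614 rpy [-3.1415e+00 -1.0000e-04  1.4390e+00] F u,v,z 0.36 0.78 -0.08 M [-0.05  0.09 -0.02] w 0.018
```

Emit:
jog_arm(
  rows=[
    {"gripper": 0.008, "slide": [0.001, 0, 0.0001], "spin": 0},
    {"gripper": 0.008, "slide": [0.001, 0, 0.0001], "spin": 0},
  ],
)

```text
time_s: 18.4
ee_pos: [0.6222, 0.102, 0.2613]
eef_rot: [3.142, -0.0, 1.439]
force: [-0.4, -0.8, 1.5]
grip_width: 0.0177
grip_force: 45.0
```

Emit:
jog_arm(
  rows=[
    {"gripper": 0.008, "slide": [0.001, 0, 0], "spin": 0},
    {"gripper": 0.008, "slide": [0.001, 0, 0], "spin": 0},
  ],
)

```text
time_s: 18.6
ee_pos: [0.6223, 0.103, 0.2614]
eef_rot: [3.142, -0.0, 1.439]
force: [0.7, 0.3, 1.4]
grip_width: 0.0176
grip_force: 45.0
```

```bash
python3 st.py
```

```text
t 18.6 along -0.1022 lat -0.0008 z 0.2614 rpy [ 3.1415e+00 -1.0000e-04  1.4390e+00] F u,v,z 0.4 -0.68 1.4 M [-0.1   0.04 -0.03] w 0.0176
```

Emit:
jog_arm(
  rows=[
    {"gripper": 0.008, "slide": [0.001, 0, 0], "spin": 0},
    {"gripper": 0.008, "slide": [0.001, 0, 0], "spin": 0},
  ],
)

```text
time_s: 18.8
ee_pos: [0.6224, 0.104, 0.2613]
eef_rot: [3.142, -0.0, 1.439]
force: [0.0, -0.6, 0.3]
grip_width: 0.0175
grip_force: 45.0
```

Emit:
jog_arm(
  rows=[
    {"gripper": 0.008, "slide": [0.001, 0, 0], "spin": 0},
    {"gripper": 0.008, "slide": [0.001, 0, 0], "spin": 0},
  ],
)

```text
time_s: 19.0
ee_pos: [0.6226, 0.1048, 0.2614]
eef_rot: [3.141, 0.0, 1.439]
force: [0.6, -2.4, 0.7]
grip_width: 0.0177
grip_force: 45.0
```

```bash
python3 st.py
```

```text
t 19.0 along -0.1003 lat -0.0008 z 0.2614 rpy [3.1415e+00 1.0000e-04 1.4389e+00] F u,v,z -2.28 -0.91 0.66 M [-0.35  0.09  0.06] w 0.0177
```

Drag is appearing (−2.3 N, with the advance lagging). I'm using finer steps from here.

Emit:
jog_arm(
  rows=[
    {"gripper": 0.008, "slide": [0, 0, 0], "spin": 0},
  ],
)

```text
time_s: 19.1
ee_pos: [0.6225, 0.1048, 0.2613]
eef_rot: [3.142, 0.0, 1.439]
force: [-0.3, -0.7, 2.0]
grip_width: 0.0179
grip_force: 45.0
```

Emit:
jog_arm(
  rows=[
    {"gripper": 0.008, "slide": [0.0005, 0, 0], "spin": 0},
    {"gripper": 0.008, "slide": [0.0005, 0, 0], "spin": 0},
  ],
)

```text
time_s: 19.3
ee_pos: [0.6226, 0.1052, 0.2613]
eef_rot: [-3.142, 0.0, 1.439]
force: [-1.1, -3.7, 2.0]
grip_width: 0.0174
grip_force: 45.0
```

```bash
python3 st.py;  cat > ft.py <<'E'
from h import *
from st import u,v,lip
for c in ['wrist','wrist','wrist']:
    pic,d,W=cloud(c); q=W[...,:2]-lip; X=q@u; Y=q@v; Z=W[...,2]
    m=(Z>.069)&(Z<.078)&(X>.001)&(X<.02)&(abs(Y)>.014)&(abs(Y)<.036)
    g=(abs(Y+.0015)<.005)&(X<-.0015)&(X>-.04)&(Z>.062)&(Z<.075); f=np.polyfit(X[g],Z[g],1)
    hs=cv2.cvtColor(pic,cv2.COLOR_RGB2HSV); red=((hs[...,0]<8)|(hs[...,0]>172))&(hs[...,1]>120)&(abs(Z-.06)<.006)&(X>-.06)
    print('foot-bed',((np.median(Z[m])-np.median(Z[red]))*1e3).round(2),'blade at lip-bed',((np.polyval(f,0)-np.median(Z[red]))*1e3).round(2),m.sum()); 
st=__import__('st').st; st()
E
python3 ft.py
```

```text
t 19.3 along -0.0999 lat -0.0008 z 0.2613 rpy [-3.1415e+00  3.0000e-04  1.4388e+00] F u,v,z -3.77 0.66 1.97 M [-0.81  0.15 -0.01] w 0.0174
t 19.3 along -0.0999 lat -0.0008 z 0.2613 rpy [-3.1415e+00  3.0000e-04  1.4388e+00] F u,v,z -3.77 0.66 1.97 M [-0.81  0.15 -0.01] w 0.0174
foot-bed 12.56 blade at lip-bed 5.83 3545
foot-bed 12.51 blade at lip-bed 5.88 3537
foot-bed 12.53 blade at lip-bed 5.85 3556
t 19.45 along -0.0999 lat -0.0008 z 0.2614 rpy [3.1416e+00 3.0000e-04 1.4388e+00] F u,v,z -4.32 -0.04 2.49 M [-0.88  0.22  0.03] w 0.0178
```

```bash
python3 ft.py; python3 -c "
from station import workorder
print(workorder.hand_in())"
```

```text
t 19.45 along -0.0999 lat -0.0008 z 0.2614 rpy [3.1416e+00 3.0000e-04 1.4388e+00] F u,v,z -4.32 -0.04 2.49 M [-0.88  0.22  0.03] w 0.0178
foot-bed 12.53 blade at lip-bed 5.96 3526
foot-bed 12.54 blade at lip-bed 5.84 3527
foot-bed 12.54 blade at lip-bed 5.85 3535
t 19.6 along -0.0999 lat -0.0009 z 0.2614 rpy [3.1415e+00 2.0000e-04 1.4387e+00] F u,v,z -3.9 0.76 2.18 M [-0.98  0.19  0.02] w 0.0176
the job is handed in; nothing more can be done
None
```

The job is handed in at 19.6 s: the gauge is held by its grip, flat on the bed and snug under the foot at about 4 N of drag, about 1–2 mm off the foot's middle, with a gap of roughly 5.5 mm by camera and no foot lift seen (the camera can't resolve about 0.1 mm).

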